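# Hang the work lamp inside the ventilated bench cabinet

### The job

Pull the cabinet's clear front flap over past upright so that it drops and lies open by itself, then take the cordless work lamp by its handle, carry it through the opening and hang it by the wire bail on the hook inside, handle towards the opening. Neither the lamp nor the robot may touch the white frame round the opening; lower the lamp gently until the hook carries it (the hook's height varies, so feel for it) instead of dropping it, let go and draw back. Leave the tape, screwdriver and can where they are.

Things in the scene. Friction and masses are not known exactly. Their poses are not given: they have to be found in the camera images.
- cabinet: Ventilated bench cabinet, white plastic and clear panes, 300 wide (y), 200 deep (x), 300 high, fixed. Origin: on the bench, on its middle line; x from the opening to the back, z up. In its frame (mm): front face leans back 0.20 rad, outer surface at x = -130 + 0.203 z; back pane at x = 64; clear roof pane, top z = 292; inside empty but for the hook and its rail.
- frame: White frame round the opening, same origin and axes as the cabinet, 14 thick; not to be touched. The opening: y from -110 to 110, z from 31 to 275 mm (cabinet frame). Side posts 40 wide beside it, bottom bar below, top bar up to z = 297.
- hook_low (a point): Reference point fixed to the cabinet (not a visible mark; cabinet axes) at cabinet x = -62, y = 0, z = 187 mm: where the hook's rod ends if clamped lowest. The hook: level steel rod, diameter 8, from a clamp on the rear rail (x = 35) out to x = -62, its end then turned up, to x = -70 and 14 above the rod's centre. It is firmly clamped at a height not reported: rod centre 0 to 35 mm above this point. Find it by feel or sight.
- flap (a joint): Clear drop-front flap, 242 wide, 6 thick, 0.35 kg, hinged along its bottom edge at cabinet x = -133, z = 26 mm. 0 = shut, leaning back 0.20 rad on the front (it may start up to 0.06); 0.20 = upright; past that it sinks by its own weight (about 3 s, damped) to its stop at 1.81, lying just above the bench and reaching 324 mm out from the hinge.
- flap_tab (a point): Middle of the top edge of the flap's pull tab: white plate 110 wide (y), 6 thick, rising about 45 mm above the cabinet's roof and frame, with free space behind it above the roof, so that a fingertip lowered behind it can pull it over with under 3 N. Shut: cabinet x = -69, z = 344 mm, axes as the cabinet's; it turns with the flap.
- lamp_mid (a point): Middle of the cordless work lamp, 0.34 kg +-20 %, 156 high, standing on its feet (78 below this point). x from handle side to lens side, z up. Casing 34 (x) by 130 (y), 70 below to level with this point; feet x -46 to 34, y +-61. On top a rigid U-shaped wire bail in the plane x = 0, wire 6 thick, clear inside from 0 to 72 above this point and y -31 to 31.
- lamp_handle (a point): Middle of the upright grip bar of the lamp's D-handle, 62 mm behind (lamp -x) and 35 mm below lamp_mid, 43 above the underside of the feet: bar 14 wide (lamp y: pinch here), 16 deep (x), 70 long (z), 37 clear of the casing. Axes as lamp_mid.
- tape_roll: Bystander: roll of tape lying flat, outer diameter 104, 25 high; origin centre of its underside.
- screwdriver: Bystander: screwdriver, 200 long, lying; origin under its middle.
- solvent_can: Bystander: upright metal can, diameter 66, 120 high; origin centre of its underside.

How it is judged:
On the way:
1. the flap has gone over and lies open by itself, untouched (value of joint flap above 1.7 rad and contact force between the fingers and flap below 0.3 N), for 0.2 s.
At the end, for the whole second after the job is handed in: Flap lies open (joint above 1.7). Lamp hangs on the hook, released, at rest: its middle within 40 mm of the cabinet's middle line, at cabinet x -70 to 50 mm, 105 to 175 mm above the bench, upright within 0.35 rad, turned within 0.5 rad of the cabinet, handle bar nearer the opening than x = -20 mm (x of lamp_mid in the frame of cabinet between -0.07 and 0.05 m and y of lamp_mid in the frame of cabinet between -0.04 and 0.04 m and z of lamp_mid in the frame of cabinet between 0.105 and 0.175 m and angle between lamp_mid's own z axis and vertical below 0.35 rad and angle between the x axis of lamp_mid and the x axis of cabinet, either way round below 0.5 rad and x of lamp_handle in the frame of cabinet below -0.02 m and value of joint flap above 1.7 rad and linear speed of lamp below 0.03 m/s and contact force between each of the fingers, the arm and lamp below 0.2 N); the robot touches nothing.
It fails at once if the lamp touches the white frame (over 1 N) (contact force between lamp and frame above 1 N).
It fails at once if the robot touches the white frame (over 1 N) (contact force between any of the fingers, the arm and frame above 1 N).
It fails at once if the lamp is dropped: inside the cabinet, out of the fingers and faster than 0.25 m/s (x of lamp_mid in the frame of cabinet above -0.12 m and contact force between the fingers and lamp below 0.3 N and linear speed of lamp above 0.25 m/s).
It fails at once if the lamp is pressed against the cabinet or hook with over 15 N (contact force between lamp and cabinet above 15 N).
It fails at once if the tape, the screwdriver or the can is moved more than 25 mm (distance of any of tape_roll, screwdriver, solvent_can from where it was at the start of the episode above 0.025 m).
It also fails if it takes over 67 s, if anything falls off the work surface, if the arm or the gripper's body presses on something with over 40 N, if the wrist force passes 120 N, or if a joint passes its speed limit or range.

### The arm

A 6-joint arm with a two-finger parallel gripper is mounted at the origin on the work surface. World frame = base frame: x ahead of the robot, y to its left, z up, the work surface at z = 0. Lengths are in m, angles in rad, forces in N, time in s.
With the tool pointing down it reaches from about 0.375 to 0.975 m from the base axis. Payload 3.8 kg.
Tool frame: the origin (TCP) lies on the centre line of the jaws, within the pads' length; the fingertips stand 11 mm ahead of it and the grasp point (between the pads) lies 8 mm behind it (env.tcp_to_tips is the distance from the TCP to the fingertips, in m); z points along the fingers, y is the line along which they close (so a half turn about z gives the same grasp; the last joint's range is limited). The gripper opens to 88 mm and grips with 3 to 60 N. Pads are 18 mm wide; open, the fingers measure 123 mm over their backs; the gripper's body (75 mm by 187 mm) begins 45 mm behind the grasp point.
Start: joints at [1.248, 0.264, 1.604, -0, 1.274, -0.037], TCP at [0.19, 0.648, 0.25] pointing down, gripper open.
Joint ranges: [-2.63, 2.63], [-0.94, 2.18], [0.31, 2.57], [-1.31, 4.45], [0, 2.66], [-2.55, 2.55]. Speed limits (rad/s): [2.57, 2.57, 3.14, 3.14, 3.14, 3.14].

### API

Orientations are given as a unit quaternion [x, y, z, w].
In Python, from plant import env gives the robot as it stands. The module is installed in compiled form; this text tells all that it offers.
- The arm moves only by the tool arm_command, never from a script. Its argument "increments" is a list that holds one entry, the list of rows, each a list of 7 numbers: the turn, a rotation vector about the tool's x, y, z in units of 8 degrees (1.0 is 8 degrees), then the shift along the tool's x, y, z in units of 40 mm (1.0 is 40 mm), then the opening, from -1 (shut) to 1 (fully open). In form: [[[rx, ry, rz, dx, dy, dz, fingers], ...]]. A call has 1 to 8 rows; each row is the pose to reach, as a shift and turn from the pose commanded when the call began, along the tool's axes at that moment; what a row does not reach only later rows make up. A row lasts 1/8 s, in which the tool goes at most 62.5 mm and 10.7 degrees, less where a joint would pass 70% of its speed; a pose out of reach is approached as far as the arm can. A call with a gripper value outside its range is refused whole. The fingers move at their own pace and stop on an object; "squeeze" is the grip in N (left out, the last holds). Time passes only in rows, so rows that repeat a pose let the fingers close. It gives the time, the measured TCP pose, the force, the opening and the grip force at its end, in the units of the state.
- env.observe(): the state, without advancing time (a new reading comes with each control period).
- env.camera(name): name is "scene" or "top" or "wrist"; returns the picture (480x640x3 uint8, blue, green, red); there is no depth.
- env.camera_params(name): a dict with "mtx" (3x3 intrinsics, pixels), "xyz" and "orientation" of the camera in the world; the wrist camera has in their place "hand_eye" (4x4, takes a point from camera to tool coordinates, whose origin is the TCP and whose axes are the flange's). Camera axes: x right, y down, z forward; pixel columns grow to the right and rows downward; lengths in m; the calibration is good to about 2 mm. The wrist camera is an equidistant fisheye: a pixel r from the principal point sees the ray r / f radians off the axis. A picture is of the moment at which its call begins: read the wrist's pose just before it. camera_params takes no time and is no camera call.
- env.sign_off(): hands the job in; it is judged then, once.
The state is a dict: "time_s": time; "qpos": joint angles; "dq": joint speeds; "tau": joint torques, N m; "eef_pos": TCP position; "eef_rot": TCP orientation; "ft_force": force on the tool from outside, world axes, zero at the start; "ft_torque": the same for the moment, N m; "finger_gap": finger opening in m; "grasp_force": force on a finger pad.
Only numpy, scipy, OpenCV 4.12 (cv2) and the standard library are available. Lean on these libraries where they do the work, as an engineer would, in place of code of your own. Each camera call takes 0.05 s, during which the arm holds its last target. There are 200 camera calls.

## Working session

There is one attempt and no reset: what is moved stays moved. The work goes in short steps, Python scripts to look and compute and a tool call to move; the robot and the scene stay as the last step left them, time stands still between calls to the robot, and variables do not carry over. Pictures are saved under pics/ and viewed, at most 10 in all, crops included, and the job is handed in when it is done.

Besides the shell and the picture viewer there is one more tool, called as name([rows], argument=value, ...), one row to a line, values as JSON. arm_command: Moves the arm, as the interface text tells. Its arguments: {"type":"object","properties":{"increments":{"type":"array","items":{"type":"array","items":{"type":"array","items":{"type":"number"}}}},"squeeze":{"type":"number"}},"required":["increments"]}

```bash
mkdir -p pics; ls
python3 - <<'E'
from plant import env
import cv2,numpy as np
print(env.observe())
for n in ("scene","top","wrist"):
    print(n,env.camera_params(n))
a=env.camera("scene");b=env.camera("top")
cv2.imwrite("pics/scene0.png",a);cv2.imwrite("pics/top0.png",b)
E
```

```text
pics
{'time_s': 0.0, 'qpos': array([ 1.24813203e+00,  2.64727341e-01,  1.60532571e+00,  3.27872535e-05,
        1.27370516e+00, -3.68899591e-02]), 'dq': array([ 0.0001744 , -0.00012152,  0.0002705 ,  0.00083028, -0.00230242,
        0.00042495]), 'tau': array([-1.52364184e-03, -5.02128088e+01, -3.56865728e+01,  7.27656484e-02,
        2.98161793e-02, -1.84198079e-04]), 'eef_pos': array([0.19005654, 0.64699577, 0.24843145]), 'eef_rot': array([ 1.42406135e-01,  9.89807719e-01, -1.06252426e-03, -2.09029339e-04]), 'ft_force': array([0.03457927, 0.72030198, 0.9811562 ]), 'ft_torque': array([-0.0102079 ,  0.01208811,  0.02956438]), 'grasp_force': 0.0, 'finger_gap': 0.08817064746306541}
scene {'mtx': array([[565.08229273,   0.        , 315.78928012],
       [  0.        , 565.08229273, 238.26982268],
       [  0.        ,   0.        ,   1.        ]]), 'xyz': array([ 0.37484471, -0.49942243,  1.49351354]), 'orientation': array([ 0.95667241, -0.20040488,  0.03894307, -0.2076035 ])}
top {'mtx': array([[435.71636095,   0.        , 314.80146824],
       [  0.        , 435.71636095, 240.10234122],
       [  0.        ,   0.        ,   1.        ]]), 'xyz': array([0.37713329, 0.0276007 , 1.19858655]), 'orientation': array([ 0.70463969, -0.70016245,  0.0817469 , -0.08107342])}
wrist {'mtx': array([[371.64829954,   0.        , 326.95505071],
       [  0.        , 371.64829954, 237.7842096 ],
       [  0.        ,   0.        ,   1.        ]]), 'hand_eye': array([[ 1.17575355e-04, -9.57300441e-01, -2.89094884e-01,
         7.44868737e-02],
       [ 9.99999839e-01,  2.73250160e-04, -4.98131132e-04,
         2.98949181e-04],
       [ 5.55856376e-04, -2.89094779e-01,  9.57300318e-01,
        -1.34528719e-01],
       [ 0.00000000e+00,  0.00000000e+00,  0.00000000e+00,
         1.00000000e+00]])}
```

View pics/scene0.png

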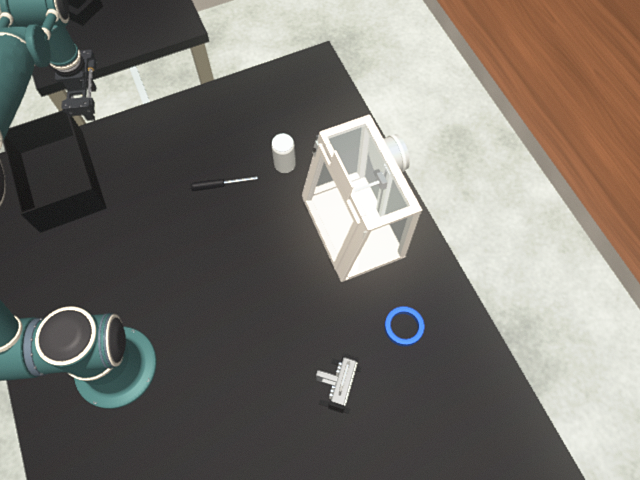

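View pics/top0.png

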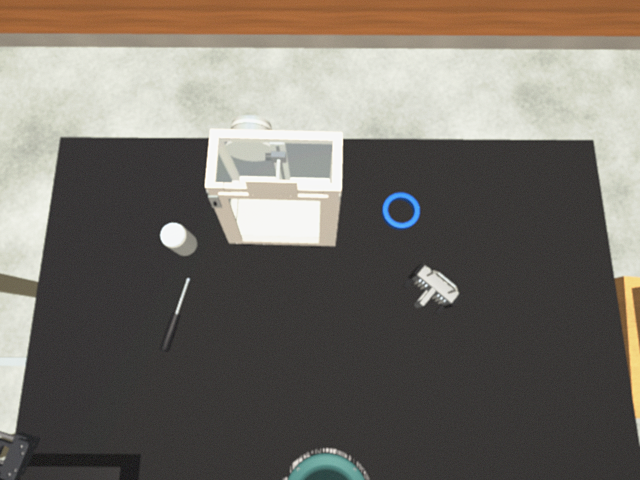

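The scene view shows the cabinet (roughly 303–420, 117–280), the lamp at (340,382) with its handle towards the left, the tape at (405,326), the can at (284,153) and the screwdriver at (224,183). In the top view, the cabinet roof spans (206–343, 130–190), the front bottom edge runs from (229,245) to (337,246), and the lamp is at (436,287).

```bash
cat > h.py <<'E'
import numpy as np,cv2
from scipy.spatial.transform import Rotation as R
from plant import env
def ray(n,uv):
    p=env.camera_params(n);v=np.linalg.inv(p["mtx"])@[uv[0],uv[1],1]
    return p["xyz"],R.from_quat(p["orientation"]).as_matrix()@v
def onz(n,uv,z):
    o,d=ray(n,uv);return o+d*(z-o[2])/d[2]
def tri(uv1,uv2):
    o1,d1=ray("scene",uv1);o2,d2=ray("top",uv2)
    d1/=np.linalg.norm(d1);d2/=np.linalg.norm(d2)
    s=np.linalg.lstsq(np.c_[d1,-d2],o2-o1,rcond=None)[0]
    a=o1+s[0]*d1;b=o2+s[1]*d2;return (a+b)/2,np.linalg.norm(a-b)
def proj(n,P):
    p=env.camera_params(n);c=R.from_quat(p["orientation"]).as_matrix().T@(np.asarray(P)-p["xyz"]);c=p["mtx"]@c;return c[:2]/c[2]
E
python3 - <<'E'
from h import *
a=cv2.imread("pics/scene0.png");b=cv2.imread("pics/top0.png")
for uv in [(229,245),(337,246)]: print("front bottom",onz("top",uv,0.0))
for uv in [(210,131),(342,132)]: print("roof back",onz("top",uv,0.292))
for uv in [(206,190),(342,191)]: print("roof front",onz("top",uv,0.297))
print(onz("scene",(343,280),0),onz("scene",(420,210),.292),onz("scene",(371,117),.292))
c1=cv2.resize(b[100:260,190:350],None,fx=3.6,fy=3.6,interpolation=2)
l=cv2.resize(b[255:315,400:470],None,fx=4,fy=4,interpolation=2)
s=cv2.resize(a[345:420,305:365],None,fx=3.8,fy=3.8,interpolation=2)
out=np.zeros((576,800,3),np.uint8);out[:,:576]=c1[:576,:576]
l=cv2.resize(l,(224,192));out[:192,576:]=l;s=cv2.resize(s,(224,280));out[200:480,576:]=s
cv2.imwrite("pics/crop.png",out)
E
```

```text
front bottom [0.64299309 0.26897449 0.        ]
front bottom [ 0.64210111 -0.03530503  0.        ]
roof back [0.8429794 0.2668601 0.292    ]
roof back [ 0.84261252 -0.03278064  0.292     ]
roof front [0.69979169 0.26566962 0.297     ]
roof front [ 0.69950057 -0.03130944  0.297     ]
[ 0.65198301 -0.02232382  0.        ] [ 0.83988947 -0.02835389  0.292     ] [0.85091025 0.2618066  0.292     ]
```

View pics/crop.png

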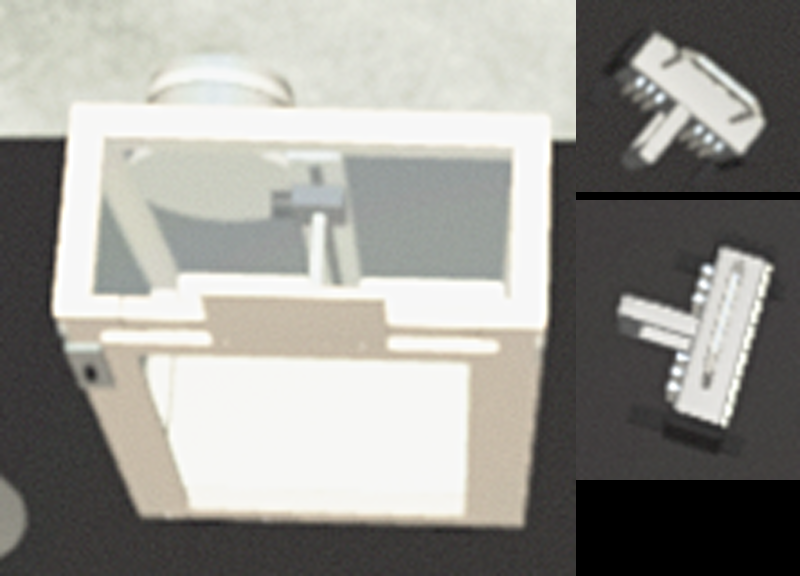

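The crop shows the roof and the tab (203–385, 300–325), with the hook rod at crop x≈318. In the insets, the bail feet are at (670,62)/(740,118) in the top view and (738,265)/(705,378) in the scene view, and the handle end is at the lower left.

```bash
cat >> h.py <<'E'
def rows(pos,Rt):
    "increment numbers from measured pose to target"
    o=env.observe();r=R.from_quat(o["eef_rot"])
    return np.round(np.r_[np.degrees((r.inv()*Rt).as_rotvec())/8,r.inv().apply(np.asarray(pos)-o["eef_pos"])/.04],2),o
def tool(yaw,pitch):
    "tool x-z plane at yaw; pitch 0 = down, 90 deg = horizontal; camera on top"
    return R.from_euler('z',yaw)*R.from_euler('y',-pitch)*R.from_matrix(np.array([[1,0,0],[0,-1,0],[0,0,-1.]]))
E
python3 - <<'E'
from h import *
T=lambda x,y:(400+(x-576)/3.2,255+y/3.2)
S=lambda x,y:(305+(x-576)/3.733,345+(y-200)/3.733)
for n,f,pts in (("top",T,[(670,62),(740,118)]),("scene",S,[(738,265),(705,378)])):
    A,B=[onz(n,f(*p),.078) for p in pts]
    m=(A+B)/2;d=A-B;yaw=np.arctan2(-d[0],d[1]);print(n,m,"len",np.linalg.norm(d),"yaw",yaw,"handle",m[:2]-.062*np.array([np.cos(yaw),np.sin(yaw)]))
print("handle end top",onz("top",T(638,158),.078), "scene",onz("scene",S(620,305),.078))
# tab / rod
C=lambda x,y:(190+x/3.6,100+y/3.6)
print("tab",onz("top",C(203,300),.344),onz("top",C(385,303),.344))
print("clamp/rod y", onz("top",C(318,250),.2))
print(rows([.745,.117,.42],tool(0,0)))
a=cv2.imread("pics/scene0.png");cv2.imwrite("pics/s2.png",cv2.resize(a[100:290,295:430],None,fx=3.1,fy=3.1,interpolation=2))
E
```

```text
top [ 0.52850226 -0.29744715  0.078     ] len 0.07018393044856693 yaw -0.6967982186938645 handle [ 0.4809544  -0.25765769]
scene [ 0.53291934 -0.280767    0.078     ] len 0.07750905569120949 yaw -0.7174853541841737 handle [ 0.48620473 -0.24000249]
handle end top [ 0.4735401  -0.24080743  0.078     ] scene [ 0.47538532 -0.2441848   0.078     ]
tab [0.69815867 0.17030331 0.344     ] [0.69703989 0.06524065 0.344     ]
clamp/rod y [0.788791   0.11771604 0.2       ]
(array([-0.000e+00,  2.000e-02,  2.045e+01, -1.705e+01, -8.810e+00,
       -4.270e+00]), {'time_s': 0.1, 'qpos': array([ 1.24808135e+00,  2.64675431e-01,  1.60521308e+00,  1.11063385e-05,
        1.27370790e+00, -3.68701435e-02]), 'dq': array([-8.21369963e-04, -2.54854034e-03, -1.48041926e-03,  1.59960356e-04,
        6.94118219e-04,  1.71100005e-05]), 'tau': array([ 1.23518868e-03, -5.03615892e+01, -3.58076048e+01,  7.29823275e-02,
        2.31676712e-02, -5.62895616e-05]), 'eef_pos': array([0.19011334, 0.64703642, 0.24852725]), 'eef_rot': array([ 1.42437882e-01,  9.89803236e-01, -9.84782632e-04, -1.84384629e-04]), 'ft_force': array([-0.37365821,  0.15821642,  0.05296141]), 'ft_torque': array([-0.00620199, -0.01628033, -0.00102022]), 'grasp_force': 0.0, 'finger_gap': 0.0880942072543541})
```

View pics/s2.png

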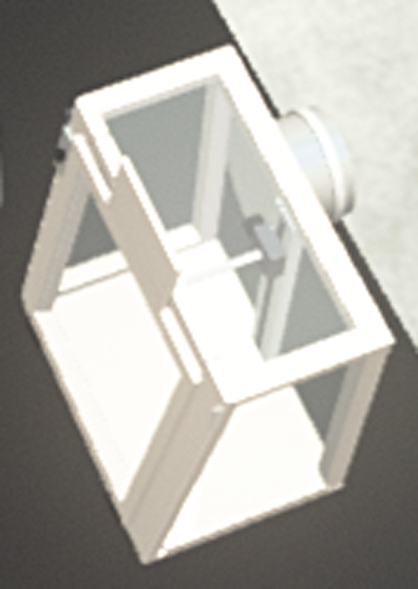

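The scene crop shows the tab at (120–175, 160–300), the rod from (180,278) to (258,257) running to its clamp, and the opening clear. The cabinet origin is about (0.773, 0.117) with yaw ≈ 0. The lamp is near (0.53, −0.29) with yaw −0.70. I'll start with the flap.

arm_command([
  [[0, 0, 1.3, -1.0, -0.5, -1.2, -1], [0, 0, 2.6, -2.2, -1.1, -2.6, -1], [0, 0, 3.9, -3.5, -1.8, -4.0, -1], [0, 0, 5.2, -4.8, -2.5, -4.3, -1], [0, 0, 6.5, -6.1, -3.2, -4.3, -1], [0, 0, 7.8, -7.4, -3.9, -4.3, -1], [0, 0, 9.1, -8.6, -4.5, -4.3, -1], [0, 0, 10.4, -9.8, -5.1, -4.3, -1]],
])

```text
time_s: 1.1
eef_pos: [0.5065, 0.3429, 0.4214]
eef_rot: [0.766, 0.643, -0.0, -0.0]
ft_force: [-0.0, 0.4, -0.0]
finger_gap: 0.0101
grasp_force: 0.0
```

Run:
```python
from h import *
r,o=rows([.745,.117,.42],tool(0,0));print(r,o["time_s"],o["eef_pos"],o["qpos"])
o,d=ray("scene",(372.4,184.5));print("rod",o+d*(.117-o[1])/d[1])
```

```text
[-0.    0.   10.01 -4.54  6.84  0.03] 1.1 [0.50654603 0.34289616 0.42144433] [5.54297505e-01 8.83171008e-02 1.49958781e+00 1.09110700e-04
 1.55389918e+00 7.27309744e-01]
rod [0.79152004 0.117      0.21586481]
```

arm_command([
  [[0, 0, 1.3, -0.6, 0.9, 0, -1], [0, 0, 2.6, -1.2, 1.8, 0, -1], [0, 0, 3.9, -1.8, 2.7, 0, -1], [0, 0, 5.2, -2.4, 3.6, 0, -1], [0, 0, 6.5, -3.0, 4.5, 0, -1], [0, 0, 7.8, -3.6, 5.4, 0, -1], [0, 0, 9.1, -4.2, 6.2, 0, -1], [0, 0, 10.0, -4.54, 6.84, 0, -1]],
])

```text
time_s: 2.1
eef_pos: [0.7459, 0.1182, 0.4205]
eef_rot: [1.0, 0.001, -0.001, 0.0]
ft_force: [0.2, 0.5, -0.3]
finger_gap: 0.0003
grasp_force: 0.0
```

Run:
```python
from h import *
r,o=rows([.745,.117,.331],tool(0,0));print(r,o["time_s"],o["eef_pos"],o["qpos"])
for n in("wrist","scene"):cv2.imwrite(f"pics/{n}1.png",env.camera(n))
a=cv2.imread("pics/scene1.png")[60:300,250:470];b=cv2.imread("pics/wrist1.png")
cv2.imwrite("pics/c1.png",np.hstack([cv2.resize(b,(480,360)),cv2.resize(a,(320,360))]))
```

```text
[ 0.    0.01  0.01 -0.02  0.03  2.24] 2.1 [0.74593506 0.11818797 0.42053244] [ 1.24266111e-01  3.79376346e-01  1.14935511e+00 -2.41555183e-04
  1.61450316e+00  1.69353911e+00]
```

View pics/c1.png

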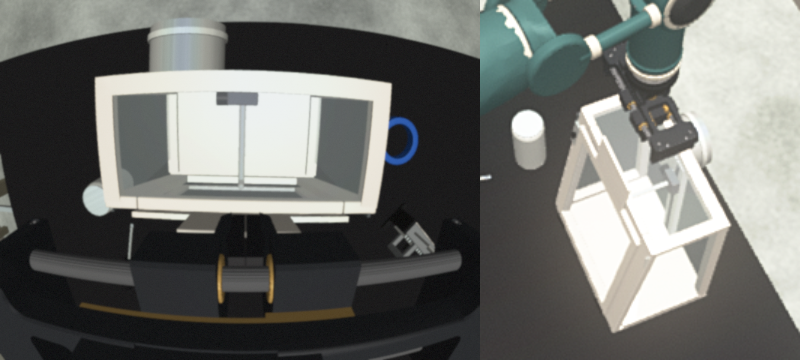

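The fingers are over the roof, centred on the tab and just behind it. In the wrist view the tab is at (180–298, 213–232). I'll lower, then pull.

arm_command([
  [[0, 0, 0, 0, 0, 0.8, -1], [0, 0, 0, 0, 0, 1.6, -1], [0, 0, 0, 0, 0, 2.2, -1], [0, 0, 0, 0, 0, 2.2, -1], [0, 0, 0, -0.3, 0, 2.2, -1], [0, 0, 0, -0.6, 0, 2.2, -1], [0, 0, 0, -0.9, 0, 2.2, -1], [0, 0, 0, -1.2, 0, 2.2, -1]],
])

```text
time_s: 3.2
eef_pos: [0.6965, 0.1197, 0.335]
eef_rot: [1.0, 0.004, 0.001, -0.0]
ft_force: [0.1, -0.6, -0.1]
finger_gap: 0.0004
grasp_force: 0.4
```

arm_command([
  [[0, 0, 0, -0.4, 0, 0, -1], [0, 0, 0, -0.8, 0, 0, -1], [0, 0, 0, -1.2, 0, 0, -1], [0, 0, 0, -1.6, 0, 0, -1], [0, 0, 0, -2.0, 0, 0, -1], [0, 0, 0, -2.4, 0, 0.0, -1], [0, 0, 0, -2.8, 0, 0.0, -1], [0, 0, 0, -2.8, 0, 0.0, -1]],
])

```text
time_s: 4.2
eef_pos: [0.584, 0.1188, 0.3341]
eef_rot: [1.0, 0.004, 0.0, -0.0]
ft_force: [0.8, -0.5, -0.0]
finger_gap: 0.0003
grasp_force: 0.0
```

Run:
```python
from h import *
cv2.imwrite("pics/scene2.png",env.camera("scene")[60:420,100:580])
cy,sy=np.cos(-.7),np.sin(-.7)
# standoff above/behind lamp handle
r,o=rows([.46,-.235,.30],tool(-.7,0));print(r,o["eef_pos"])
```

```text
[-0.   -0.    5.07 -3.18  8.82  0.85] [0.58466001 0.1188127  0.33400427]
```

View pics/scene2.png

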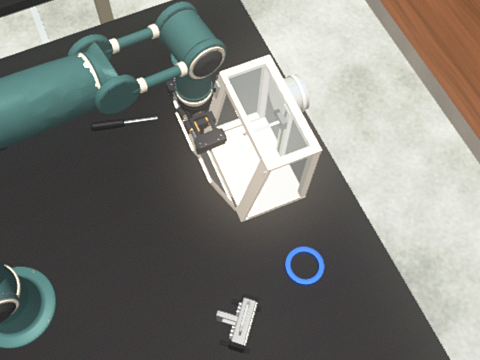

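The flap is past upright and sinking. I'll lift clear and go towards the lamp.

arm_command([
  [[0, 0, 0, 0.2, 0, -1.0, -1], [0, 0, 0.6, 0.2, 1.2, -2, -1], [0, 0, 1.5, 0, 2.6, -2, -1], [0, 0, 2.4, -0.6, 4.0, -1.5, 1], [0, 0, 3.3, -1.2, 5.3, -1, 1], [0, 0, 4.2, -1.9, 6.6, -0.5, 1], [0, 0, 5.07, -2.6, 7.8, 0.2, 1], [0, 0, 5.07, -3.18, 8.82, 0.85, 1]],
])

```text
time_s: 5.25
eef_pos: [0.4597, -0.237, 0.299]
eef_rot: [0.939, -0.344, 0.0, 0.0]
ft_force: [0.6, 0.4, -0.6]
finger_gap: 0.0484
grasp_force: 0.0
```

Run:
```python
from h import *
o=env.observe();print(o["eef_pos"],o["qpos"]);w=env.camera("wrist")
s=env.camera("scene")
cv2.imwrite("pics/w3.png",w);cv2.imwrite("pics/s3.png",s)
cv2.imwrite("pics/c3.png",np.hstack([cv2.resize(w,(480,360)),cv2.resize(s[100:460,160:480],(320,360))]))
np.save("o3.npy",np.r_[o["eef_pos"],o["eef_rot"]])
```

```text
[ 0.45966573 -0.2369803   0.29904805] [-5.24032490e-01 -6.59421186e-02  1.87386156e+00 -2.31419367e-04
  1.33284737e+00  1.74917853e+00]
```

View pics/c3.png

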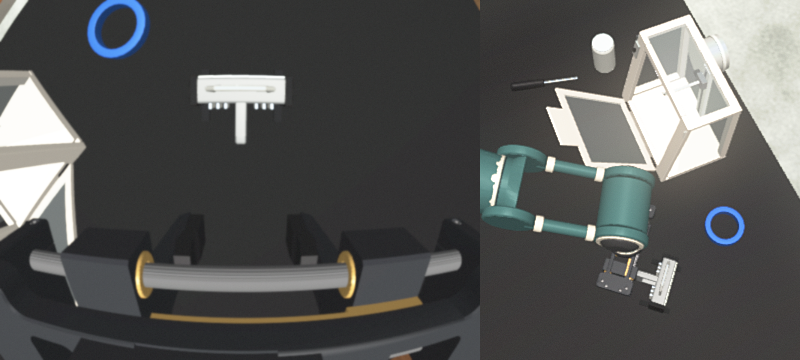

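Flap is down. The wrist view shows the lamp squarely aligned with the tool: handle outer end at (240,143), casing front face at (198–285, 103).

```bash
cat >> h.py <<'E'
def wz(uv,z,pose):
    p=env.camera_params("wrist");K=p["mtx"];v=(np.array(uv)-K[:2,2])/K[0,0];th=np.hypot(*v)
    d=np.r_[v/th*np.sin(th),np.cos(th)];H=p["hand_eye"];r=R.from_quat(pose[3:])
    o=r.apply(H[:3,3])+pose[:3];d=r.apply(H[:3,:3]@d);return o+d*(z-o[2])/d[2]
E
python3 - <<'E'
from h import *
P=np.load("o3.npy");k=4/3
w=cv2.imread("pics/w3.png");g=w[90:200,250:400].min(2)>110
n,l,st,c=cv2.connectedComponentsWithStats(g.astype(np.uint8));i=1+st[1:,4].argmax();print("lamp bbox",st[i]+[250,90,0,0,0])
E_=wz((240.5*k,143*k),.078,P);A=wz((198*k,103*k),.078,P);B=wz((284*k,103*k),.078,P)
print("handle end",E_,"casing back corners",A,B,np.linalg.norm(A-B))
d=A-B;yaw=np.arctan2(-d[0],d[1]);print("yaw",yaw)
x=np.array([np.cos(yaw),np.sin(yaw),0]);print("bar (from end)",E_+.008*x,"mid from casing",(A+B)/2+.017*x,"bar from casing",(A+B)/2-.045*x)
for p in (0,60,75,90):print(p,rows((E_+.008*x)[:2].tolist()+[.055],tool(yaw,np.radians(p)))[0])
E
```

```text
lamp bbox [ 262   99  119   93 5705]
handle end [ 0.47530212 -0.24205774  0.078     ] casing back corners [ 0.55024589 -0.23475227  0.078     ] [ 0.47943079 -0.31797725  0.078     ] 0.10927569122924059
yaw -0.7050091163929275
bar (from end) [ 0.48139497 -0.24724206  0.078     ] mid from casing [ 0.52778563 -0.28738145  0.078     ] bar from casing [ 0.48056608 -0.24720292  0.078     ]
0 [ 0.02  0.04 -0.    0.65 -0.23  6.02]
60 [ 0.02  7.54  0.01  0.65 -0.23  6.02]
75 [ 0.02  9.42  0.01  0.65 -0.23  6.02]
90 [ 2.000e-02  1.129e+01  1.000e-02  6.500e-01 -2.300e-01  6.020e+00]
```

Run:
```python
from h import *
x=np.array([np.cos(-.705),np.sin(-.705),0]);b=np.array([.4810,-.2472,0])
print(rows(b-.09*x+[0,0,.10],tool(-.705,np.radians(70))))
```

```text
(array([ 0.02,  8.79,  0.01, -1.61, -0.22,  4.91]), {'time_s': 5.35, 'qpos': array([-5.26595851e-01, -6.38476792e-02,  1.87729852e+00, -1.83131900e-03,
        1.33419866e+00,  1.75024371e+00]), 'dq': array([ 0.06398158, -0.01152635, -0.05511807,  0.05513164,  0.02674923,
        0.0523925 ]), 'tau': array([ -1.33791089, -33.82820249, -37.14075208,  -0.37290185,
        -0.35185941,  -0.40251961]), 'eef_pos': array([ 0.45711553, -0.23762168,  0.29608368]), 'eef_rot': array([ 9.38402759e-01, -3.45529013e-01, -3.13653196e-03,  3.53110436e-04]), 'ft_force': array([-0.39067009,  0.7349346 , -0.37714744]), 'ft_torque': array([ 0.10131154,  0.1757994 , -0.01238134]), 'grasp_force': 0.0, 'finger_gap': 0.05644978029576481})
```

arm_command([
  [[0, 1.2, 0, -0.6, -0.2, 0.5, 1], [0, 2.5, 0, -1.2, -0.2, 1.0, 1], [0, 3.8, 0, -1.61, -0.22, 1.6, 1], [0, 5.1, 0, -1.61, -0.22, 2.4, 1], [0, 6.4, 0, -1.61, -0.22, 3.2, 1], [0, 7.6, 0, -1.61, -0.22, 4.0, 1], [0, 8.8, 0, -1.61, -0.22, 4.9, 1], [0, 8.8, 0, -1.61, -0.22, 4.9, 1]],
])

```text
time_s: 6.35
eef_pos: [0.4559, -0.2753, 0.2657]
eef_rot: [0.822, -0.278, 0.475, 0.145]
ft_force: [0.0, -0.4, 0.7]
finger_gap: 0.0882
grasp_force: 0.0
```

Run:
```python
from h import *
x=np.array([np.cos(-.705),np.sin(-.705),0]);b=np.array([.4810,-.2472,0])
r,o=rows(b-.09*x+[0,0,.10],tool(-.705,np.radians(70)));print(r,o["qpos"],o["eef_pos"])
```

```text
[-0.51  1.31  0.05 -4.69 -0.99  0.25] [-0.55259255 -0.51135503  2.56819372 -0.91859895  0.07627458  2.55224168] [ 0.45593564 -0.2753394   0.26574755]
```

```bash
cat > k.py <<'E'
import numpy as np
D=np.array([(.2647,1.6053,.6743,.2484),(.0883,1.4996,.6117,.4214),(.3794,1.1494,.7553,.4205),(-.066,1.8739,.5172,.299)])
A=[];y=[]
for q2,q3,r,z in D:
    s=q2+q3
    A+=[[1,0,np.sin(q2),np.sin(s),np.cos(s)],[0,1,np.cos(q2),np.cos(s),-np.sin(s)]];y+=[r,z]
p,res,_,sv=np.linalg.lstsq(np.array(A),np.array(y),rcond=None)
print("r0,zc,a,b,c",p,res,sv)
r0,zc,a,b,c=p
def fk(q2,q3,q5,L):
    s=q2+q3;t=s+q5
    return r0+a*np.sin(q2)+b*np.sin(s)+c*np.cos(s)+L*np.sin(t),zc+L+a*np.cos(q2)+b*np.cos(s)-c*np.sin(s)+L*np.cos(t)
def ik(r,z,pit,L):
    t=np.pi-pit;wr=r-r0-L*np.sin(t);wz=z-zc-L-L*np.cos(t)
    d=np.hypot(wr,wz);e=np.hypot(b,c);k=(d*d-a*a-e*e)/(2*a*e)
    if abs(k)>1:return None
    g=np.arccos(k);off=np.arctan2(c,b)  # e*sin(s+off)
    q3=g-off;q2=np.arctan2(wr,wz)-np.arctan2(e*np.sin(g),a+e*np.cos(g));return np.array([q2,q3,t-q2-q3])
if __name__=="__main__":
    for L in (.2,.25,.3,.35,.4):print(L,fk(-.5114,2.5682,.0763,L),"meas",np.hypot(.4559,.2753),.2657)
E
python3 k.py
```

```text
r0,zc,a,b,c [ 0.00079285 -0.07367159  0.50907771  0.56627053  0.00241069] [6.32488331e-08] [3.44173711 2.82114821 0.36631862 0.20278747 0.1423248 ]
0.2 (np.float64(0.4204308748084565), np.float64(0.1970132372714648)) meas 0.5325738446450408 0.2657
0.25 (np.float64(0.4627323340350692), np.float64(0.22035640799078657)) meas 0.5325738446450408 0.2657
0.3 (np.float64(0.505033793261682), np.float64(0.24369957871010847)) meas 0.5325738446450408 0.2657
0.35 (np.float64(0.5473352524882946), np.float64(0.26704274942943035)) meas 0.5325738446450408 0.2657
0.4 (np.float64(0.5896367117149075), np.float64(0.2903859201487523)) meas 0.5325738446450408 0.2657
```

Run:
```python
from k import *
L=.34
for r,z in ((.54,.055),(.50,.1),(.50,.16),(.54,.2),(.54,.3),(.60,.17),(.66,.175),(.68,.14),(.70,.14),(.70,.175)):
    ok=[p for p in range(0,95,5) if (q:=ik(r,z,np.radians(p),L)) is not None and q[1]<2.5 and q[2]>.15 and q[0]>-.9]
    print(r,z,ok and max(ok), ok and ik(r,z,np.radians(max(ok)),L).round(2))
```

```text
r0,zc,a,b,c [ 0.00079285 -0.07367159  0.50907771  0.56627053  0.00241069] [6.32488331e-08] [3.44173711 2.82114821 0.36631862 0.20278747 0.1423248 ]
0.54 0.055 30 [-0.01  2.43  0.2 ]
0.5 0.1 30 [-0.19  2.48  0.34]
0.5 0.16 35 [-0.34  2.48  0.39]
0.54 0.2 45 [-0.36  2.49  0.23]
0.54 0.3 55 [-0.55  2.49  0.25]
0.6 0.17 40 [-0.14  2.35  0.23]
0.66 0.175 40 [-0.02  2.23  0.23]
0.68 0.14 40 [0.07 2.22 0.16]
0.7 0.14 40 [0.11 2.18 0.16]
0.7 0.175 40 [0.05 2.16 0.23]
```

Horizontal isn't reachable, so I'll grasp at about 30° pitch with the camera turned to the robot side. That also keeps the camera away from the frame. First step is undoing the awkward wrist pose.

Run:
```python
from h import *
x=np.array([np.cos(-.705),np.sin(-.705),0]);b=np.array([.4810,-.2472,0])
print(rows(b-.03*x+[0,0,.28],tool(-.705,0))[0])
```

```text
[-0.41 -7.43  0.35 -0.05 -1.   -0.74]
```

arm_command([
  [[-0.1, -1.2, 0.1, 0, -0.3, -0.4, 1], [-0.2, -2.4, 0.2, 0, -0.6, -0.74, 1], [-0.3, -3.6, 0.2, 0, -0.8, -0.74, 1], [-0.41, -4.8, 0.3, 0, -1, -0.74, 1], [-0.41, -6.0, 0.35, -0.05, -1, -0.74, 1], [-0.41, -7.2, 0.35, -0.05, -1, -0.74, 1], [-0.41, -7.43, 0.35, -0.05, -1, -0.74, 1], [-0.41, -7.43, 0.35, -0.05, -1, -0.74, 1]],
])

```text
time_s: 7.35
eef_pos: [0.4592, -0.2277, 0.2789]
eef_rot: [0.938, -0.346, -0.001, -0.0]
ft_force: [-0.7, -0.0, -0.5]
finger_gap: 0.088
grasp_force: 0.0
```

Run:
```python
from h import *
x=np.array([np.cos(-.705),np.sin(-.705),0]);b=np.array([.4810,-.2472,0])
r,o=rows(b-.03*x+[0,0,.20],tool(-.705,0));print(r,o["qpos"],o["eef_pos"],o["ft_force"])
```

```text
[ 0.    0.01 -0.01 -0.02  0.02  1.97] [-5.08853937e-01 -6.31463780e-02  1.90808444e+00 -6.68967053e-05
  1.29792943e+00  1.76770858e+00] [ 0.45920688 -0.22768273  0.27887596] [-0.69385886 -0.04854829 -0.48873079]
```

Clean again (q4 = 0). Now the half turn.

arm_command([
  [[0, 0, -1.3, 0, 0, 0, 1], [0, 0, -2.6, 0, 0, 0, 1], [0, 0, -3.9, 0, 0, 0, 1], [0, 0, -5.2, 0, 0, 0, 1], [0, 0, -6.5, 0, 0, 0, 1], [0, 0, -7.8, 0, 0, 0, 1], [0, 0, -9.1, 0, 0, 0, 1], [0, 0, -10.4, 0, 0, 0, 1]],
])

```text
time_s: 8.35
eef_pos: [0.4573, -0.2264, 0.2792]
eef_rot: [0.93, 0.368, 0.0, 0.0]
ft_force: [0.4, 0.2, -0.3]
finger_gap: 0.0884
grasp_force: 0.0
```

arm_command([
  [[0, 0, -1.3, 0, 0, 0, 1], [0, 0, -2.6, 0, 0, 0, 1], [0, 0, -3.9, 0, 0, 0, 1], [0, 0, -5.2, 0, 0, 0, 1], [0, 0, -6.5, 0, 0, 0, 1], [0, 0, -7.8, 0, 0, 0, 1], [0, 0, -9.1, 0, 0, 0, 1], [0, 0, -12.1, 0, 0, 0, 1]],
])

```text
time_s: 9.35
eef_pos: [0.4573, -0.2264, 0.2792]
eef_rot: [0.449, 0.894, -0.0, 0.0]
ft_force: [-0.0, -0.3, -0.9]
finger_gap: 0.0883
grasp_force: 0.0
```

```bash
cat >> h.py <<'E'
def toolf(yaw,pitch): return tool(yaw,pitch)*R.from_euler('z',np.pi)
def T(yaw,pitch_deg,grasp):
    "target TCP for grasp point (8 mm behind TCP)"
    Rt=toolf(yaw,np.radians(pitch_deg));return rows(np.asarray(grasp)+Rt.apply([0,0,.008]),Rt)
E
python3 - <<'E'
from h import *
x=np.array([np.cos(-.705),np.sin(-.705),0]);b=np.array([.4810,-.2472,0])
t=np.radians(28)
back=-np.sin(t)*x+[0,0,np.cos(t)]
r,o=T(-.705,28,b+[0,0,.055]+.09*back);print(r,o["qpos"],o["eef_pos"])
E
```

```text
[-0.4  -3.48 -1.58  0.17 -0.05  3.8 ] [-5.08290861e-01 -6.92657494e-02  1.91314533e+00 -3.43402081e-04
  1.29699647e+00 -1.14862605e+00] [ 0.45727688 -0.22637784  0.27924514]
```

arm_command([
  [[-0.1, -1.0, -0.5, 0.1, 0, 0.5, 1], [-0.2, -2.0, -1.0, 0.17, -0.05, 1.2, 1], [-0.3, -3.0, -1.4, 0.17, -0.05, 2.0, 1], [-0.4, -3.48, -1.58, 0.17, -0.05, 2.8, 1], [-0.4, -3.48, -1.58, 0.17, -0.05, 3.6, 1], [-0.4, -3.48, -1.58, 0.17, -0.05, 3.8, 1], [-0.4, -3.48, -1.58, 0.17, -0.05, 3.8, 1]],
])

```text
time_s: 10.22
eef_pos: [0.4518, -0.2226, 0.1273]
eef_rot: [0.338, 0.91, -0.084, 0.226]
ft_force: [-0.0, -0.7, 0.7]
finger_gap: 0.0881
grasp_force: 0.0
```

Run:
```python
from h import *
x=np.array([np.cos(-.705),np.sin(-.705),0]);b=np.array([.4810,-.2472,0])
r,o=T(-.705,28,b+[0,0,.055]);print(r,o["qpos"],o["eef_pos"])
s=env.camera("wrist");cv2.imwrite("pics/w4.png",cv2.resize(s,(480,360)))
```

```text
[-0.02 -0.01 -0.04  0.    0.01  2.24] [-0.41955625 -0.19739524  2.40019879 -0.29110851  0.4865301  -1.05230543] [ 0.45180575 -0.22264281  0.12729315]
```

View pics/w4.png

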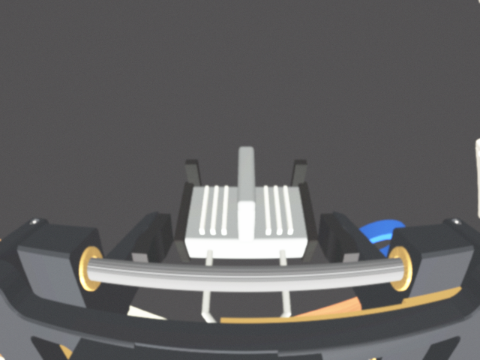

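The handle is centred between the fingers (column 246), with the casing behind it at (187–305, 185–255). I'll descend and grip.

arm_command([
  [[0, 0, 0, 0, 0, 0.8, 1], [0, 0, 0, 0, 0, 1.6, 1], [0, 0, 0, 0, 0, 2.24, 1], [0, 0, 0, 0, 0, 2.24, 1], [0, 0, 0, 0, 0, 2.24, -1], [0, 0, 0, 0, 0, 2.24, -1], [0, 0, 0, 0, 0, 2.24, -1], [0, 0, 0, 0, 0, 2.24, -1]],
], squeeze=50)

```text
time_s: 11.28
eef_pos: [0.4834, -0.2502, 0.0482]
eef_rot: [0.338, 0.91, -0.084, 0.226]
ft_force: [0.2, -0.2, 0.1]
finger_gap: 0.0498
grasp_force: 0.0
```

arm_command([
  [[0, 0, 0, 0, 0, 0, -1], [0, 0, 0, 0, 0, 0, -1], [0, 0, 0, 0, 0, 0, -1]],
])

```text
time_s: 11.65
eef_pos: [0.4831, -0.2502, 0.0474]
eef_rot: [0.338, 0.91, -0.084, 0.226]
ft_force: [-0.2, 0.6, 0.3]
finger_gap: 0.0201
grasp_force: 0.0
```

Run:
```python
from h import *
o=env.observe();print(o["eef_pos"],o["finger_gap"],o["grasp_force"],o["ft_force"],R.from_quat(o["eef_rot"]).as_matrix()[:,2])
p=o["eef_pos"];r=R.from_quat(o["eef_rot"]);up=r.inv().apply([0,0,.13])/.04;print("up130",up.round(2))
```

```text
[ 0.48310762 -0.25020202  0.04742661] 0.020115030593863544 0.0 [-0.22116328  0.63823241  0.34341761] [ 0.35396172 -0.30523163 -0.8840502 ]
up130 [-1.52  0.   -2.87]
```

arm_command([
  [[0, 0, 0, 0, 0, 0, -1], [0, 0, 0, 0, 0, 0, -1], [0, 0, 0, -0.1, 0, -0.2, -1], [0, 0, 0, -0.25, 0, -0.5, -1], [0, 0, 0, -0.4, 0, -0.8, -1], [0, 0, 0, -0.6, 0, -1.15, -1]],
])

```text
time_s: 12.4
eef_pos: [0.4821, -0.2496, 0.0995]
eef_rot: [0.338, 0.91, -0.084, 0.225]
ft_force: [0.9, -0.2, -3.7]
finger_gap: 0.0133
grasp_force: 50.0
```

Run:
```python
from h import *
o=env.observe();print(o["eef_pos"],o["finger_gap"],o["grasp_force"],o["ft_force"],o["ft_torque"])
s=env.camera("wrist");t=env.camera("top")
cv2.imwrite("pics/w5.png",np.hstack([cv2.resize(s,(480,360)),cv2.resize(t[220:340,380:486],(320,360))]))
```

```text
[ 0.48208621 -0.24962039  0.09947676] 0.013270799689417719 49.98784365132451 [ 0.88458258 -0.21205827 -3.67308359] [ 0.43223154  0.51807799 -0.03316735]
```

View pics/w5.png

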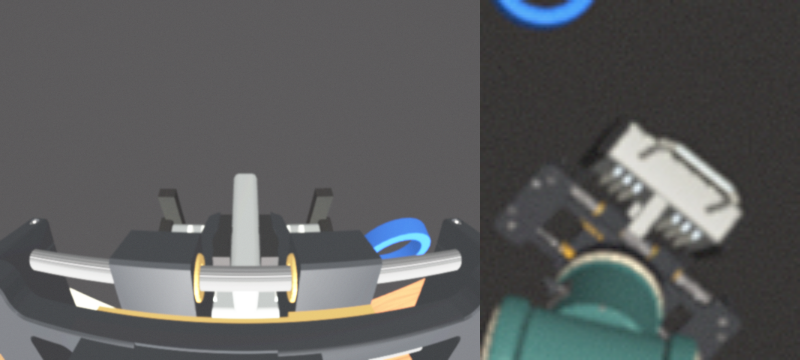

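The lamp is lifted: grip 50 N, weight 3.7 N, still level and square. I'll raise it, then carry it to a standoff in front of the opening.

```bash
cat >> h.py <<'E'
def lampT(mid,yaw=0.,pitch=28):
    x=np.array([np.cos(yaw),np.sin(yaw),0]);return T(yaw,pitch,np.asarray(mid)-.0625*x-[0,0,.0235])
E
python3 - <<'E'
from h import *
r,o=lampT([.5575,.117,.176]);print(r,o["eef_pos"])
E
```

```text
[-2.39  0.02 -4.5   4.55  7.2  -3.65] [ 0.48429042 -0.25065449  0.10193914]
```

arm_command([
  [[-0.1, 0, -0.2, -0.1, 0.2, -0.6, -1], [-0.25, 0, -0.5, 0.1, 0.7, -1.1, -1], [-0.5, 0, -0.9, 0.5, 1.3, -1.4, -1], [-0.7, 0, -1.3, 1.0, 2.0, -1.6, -1], [-0.9, 0, -1.7, 1.5, 2.7, -1.8, -1], [-1.1, 0, -2.1, 2.0, 3.4, -2.0, -1], [-1.3, 0, -2.5, 2.5, 4.1, -2.2, -1], [-1.5, 0, -2.8, 2.9, 4.6, -2.4, -1]],
])

```text
time_s: 13.5
eef_pos: [0.4906, -0.0131, 0.1291]
eef_rot: [0.129, 0.962, -0.031, 0.238]
ft_force: [-0.2, -0.7, -3.7]
finger_gap: 0.0137
grasp_force: 50.0
```

Run:
```python
from h import *
r,o=lampT([.5575,.117,.176]);print(r,o["eef_pos"],o["qpos"],o["ft_force"])
```

```text
[-0.88 -0.02 -1.69  0.4   3.19 -0.66] [ 0.49064509 -0.01306841  0.1291273 ] [ 0.00524628 -0.23248449  2.42230401 -0.26198578  0.49541042 -1.09703799] [-0.20315777 -0.65521591 -3.71222835]
```

arm_command([
  [[-0.1, 0, -0.2, 0.05, 0.5, -0.1, -1], [-0.3, 0, -0.5, 0.1, 1.1, -0.25, -1], [-0.5, 0, -0.9, 0.2, 1.7, -0.4, -1], [-0.7, 0, -1.3, 0.3, 2.3, -0.5, -1], [-0.88, 0, -1.69, 0.4, 2.8, -0.6, -1], [-0.88, 0, -1.69, 0.4, 3.1, -0.66, -1], [-0.88, 0, -1.69, 0.4, 3.19, -0.66, -1], [-0.88, 0, -1.69, 0.4, 3.19, -0.66, -1]],
])

```text
time_s: 14.5
eef_pos: [0.4993, 0.1155, 0.1456]
eef_rot: [0.001, 0.971, -0.0, 0.241]
ft_force: [0.9, -0.1, -3.9]
finger_gap: 0.0136
grasp_force: 50.0
```

Run:
```python
from h import *
r,o=lampT([.60,.117,.176]);print(r,o["eef_pos"],o["qpos"],o["ft_force"])
np.save("o6.npy",np.r_[o["eef_pos"],o["eef_rot"]])
s=env.camera("scene");t=env.camera("top");w=env.camera("wrist")
for n,i in zip("stw",(s,t,w)):cv2.imwrite(f"pics/{n}6.png",i)
big=np.zeros((600,800,3),np.uint8)
big[:360,:480]=cv2.resize(w,(480,360));big[:360,480:]=cv2.resize(s[100:300,240:418],(320,360),interpolation=2)
big[360:,:480]=cv2.resize(t[160:280,190:430],(480,240),interpolation=2)
cv2.imwrite("pics/b6.png",big)
```

```text
[-0.01 -0.02 -0.01 -0.93  0.04  0.49] [0.49929803 0.11553969 0.14561781] [ 0.25510151 -0.20942142  2.36963648 -0.2407556   0.52122732 -1.13271033] [ 0.91194066 -0.06233808 -3.91274591]
```

View pics/b6.png

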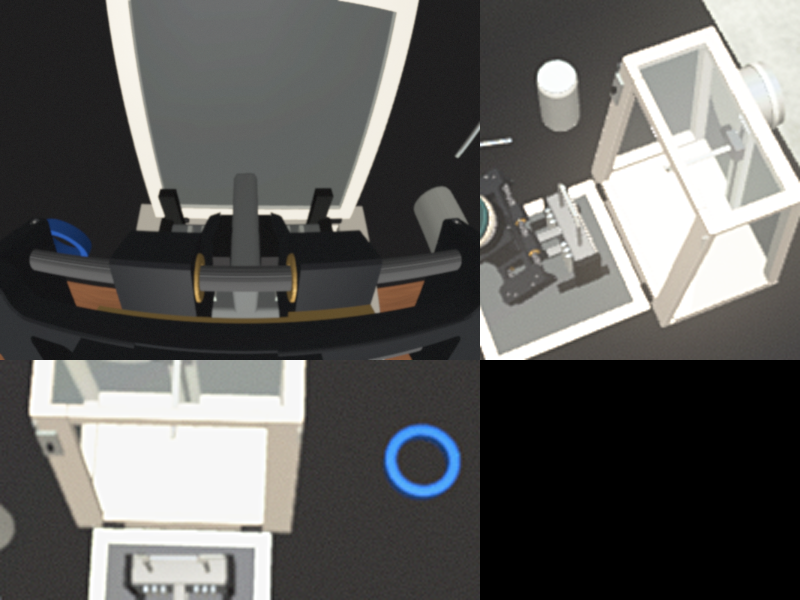

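The last view shows the lamp square in front of the open cabinet, over the flat flap. The hook tip is at about (174,435) in the top inset and (668,168) in the scene inset, with the bail feet near (148,570)/(212,570).

Run:
```python
from h import *
print("tip",tri((240+188/1.798,100+168/1.8),(190+87,160+37.5)), "tip on y .117", (lambda o,d:o+d*(.117-o[1])/d[1])(*ray("scene",(344.6,193.3))))
A=onz("top",(190+147/2,160+210/2),.176);B=onz("top",(190+213/2,160+210/2),.176);print(A,B,(A+B)/2)
r,o=lampT([.773-.040,.117,.176]);print(r,o["eef_pos"])
```

```text
tip (array([0.71007847, 0.11719027, 0.22530636]), np.float64(0.004008681513332566)) tip on y .117 [0.71174971 0.117      0.22717377]
[0.55577244 0.14901008 0.176     ] [0.55628052 0.07052974 0.176     ] [0.55602648 0.10976991 0.176     ]
[-0.01 -0.01 -0.02 -3.86  0.06  2.05] [0.49941253 0.11511664 0.14577003]
```

arm_command([
  [[0, 0, 0, -0.3, 0.06, 0.15, -1], [0, 0, 0, -0.7, 0.06, 0.36, -1], [0, 0, 0, -1.1, 0.06, 0.57, -1], [0, 0, 0, -1.5, 0.06, 0.79, -1], [0, 0, 0, -1.9, 0.06, 1.0, -1], [0, 0, 0, -2.3, 0.06, 1.22, -1], [0, 0, 0, -2.6, 0.06, 1.38, -1], [0, 0, 0, -2.7, 0.06, 1.43, -1]],
])

```text
time_s: 15.65
eef_pos: [0.623, 0.1177, 0.1463]
eef_rot: [0.001, 0.97, -0.0, 0.241]
ft_force: [-1.1, -0.4, -3.2]
finger_gap: 0.0137
grasp_force: 50.0
```

Run:
```python
from h import *
r,o=lampT([.737,.117,.176]);print(r,o["eef_pos"],o["qpos"],o["ft_force"],o["ft_torque"])
t=env.camera("top");s=env.camera("scene");cv2.imwrite("pics/t7.png",t);cv2.imwrite("pics/s7.png",s)
```

```text
[-0.01 -0.01 -0.02 -1.21 -0.01  0.67] [0.62299075 0.11768835 0.14629007] [ 0.1949289   0.03891813  2.14340675 -0.19641045  0.48771558 -1.22166118] [-1.06311329 -0.37432224 -3.22281378] [0.02366688 0.70683142 0.05427501]
```

arm_command([
  [[0, 0, 0, -0.15, 0, 0.08, -1], [0, 0, 0, -0.35, 0, 0.19, -1], [0, 0, 0, -0.55, 0, 0.3, -1], [0, 0, 0, -0.75, 0, 0.41, -1], [0, 0, 0, -0.95, 0, 0.52, -1], [0, 0, 0, -1.1, 0, 0.61, -1], [0, 0, 0, -1.21, 0, 0.67, -1], [0, 0, 0, -1.21, 0, 0.67, -1]],
])

```text
time_s: 16.75
eef_pos: [0.6776, 0.1176, 0.1452]
eef_rot: [0.001, 0.97, -0.0, 0.241]
ft_force: [-0.4, -0.2, -3.7]
finger_gap: 0.0135
grasp_force: 50.0
```

Run:
```python
from h import *
r,o=lampT([.737,.117,.176]);print(r,o["eef_pos"],o["ft_force"],o["ft_torque"])
d=R.from_quat(o["eef_rot"]).inv().apply([0,0,-.04])/.04;print("down40",d.round(3))
```

```text
[-0.   -0.01 -0.02 -0.02 -0.01  0.  ] [0.67764328 0.11755981 0.14522726] [-0.35430152 -0.23447117 -3.71521776] [1.55766794e-02 7.36661058e-01 5.28603753e-04]
down40 [ 0.468 -0.001  0.883]
```

arm_command([
  [[0, 0, 0, 0.05, 0, 0.09, -1], [0, 0, 0, 0.1, 0, 0.19, -1], [0, 0, 0, 0.15, 0, 0.28, -1], [0, 0, 0, 0.2, 0, 0.38, -1], [0, 0, 0, 0.23, 0, 0.43, -1], [0, 0, 0, 0.25, 0, 0.47, -1]],
])

```text
time_s: 17.5
eef_pos: [0.6772, 0.1176, 0.1237]
eef_rot: [0.001, 0.97, -0.0, 0.241]
ft_force: [-0.1, -0.1, -3.8]
finger_gap: 0.0135
grasp_force: 50.0
```

arm_command([
  [[0, 0, 0, 0.02, 0, 0.04, -1], [0, 0, 0, 0.04, 0, 0.08, -1], [0, 0, 0, 0.06, 0, 0.12, -1]],
])

```text
time_s: 17.88
eef_pos: [0.6775, 0.1176, 0.1186]
eef_rot: [0.001, 0.97, -0.0, 0.241]
ft_force: [0.1, -0.5, -3.1]
finger_gap: 0.0133
grasp_force: 50.0
```

arm_command([
  [[0, 0, 0, 0.02, 0, 0.04, -1], [0, 0, 0, 0.04, 0, 0.07, -1]],
])

```text
time_s: 18.12
eef_pos: [0.6773, 0.1176, 0.1152]
eef_rot: [0.001, 0.97, -0.0, 0.241]
ft_force: [0.1, 0.5, -3.4]
finger_gap: 0.0135
grasp_force: 50.0
```

arm_command([
  [[0, 0, 0, 0.02, 0, 0.03, -1], [0, 0, 0, 0.03, 0, 0.06, -1]],
])

```text
time_s: 18.38
eef_pos: [0.6773, 0.1176, 0.1126]
eef_rot: [0.001, 0.97, -0.0, 0.241]
ft_force: [0.6, -0.8, -3.8]
finger_gap: 0.0135
grasp_force: 50.0
```

arm_command([
  [[0, 0, 0, 0.02, 0, 0.03, -1], [0, 0, 0, 0.03, 0, 0.06, -1]],
])

```text
time_s: 18.62
eef_pos: [0.6786, 0.1178, 0.1112]
eef_rot: [0.001, 0.97, 0.0, 0.243]
ft_force: [-0.1, 0.1, 0.8]
finger_gap: 0.0136
grasp_force: 50.0
```

Run:
```python
from h import *
o=env.observe();print(o["eef_pos"],o["ft_force"],o["ft_torque"])
```

```text
[0.67855735 0.11781907 0.11121075] [-0.11824528  0.1325875   0.78286542] [0.039766   0.17491105 0.02236409]
```

The hook carries the lamp: Fz went from −3.8 to +0.8 N at a rod height of about 0.210, which matches the sight estimate. I'll ease the grip, then open.

arm_command([
  [[0, 0, 0, 0, 0, 0, -1], [0, 0, 0, 0, 0, 0, -1], [0, 0, 0, 0, 0, 0, -1]],
], squeeze=8)

```text
time_s: 19.0
eef_pos: [0.6784, 0.1179, 0.1111]
eef_rot: [0.001, 0.97, 0.0, 0.243]
ft_force: [0.0, 0.4, 1.8]
finger_gap: 0.0137
grasp_force: 8.0
```

arm_command([
  [[0, 0, 0, 0, 0, 0, -1], [0, 0, 0, 0, 0, 0, -1], [0, 0, 0, 0, 0, 0, -1]],
], squeeze=3)

```text
time_s: 19.38
eef_pos: [0.6783, 0.1178, 0.111]
eef_rot: [0.001, 0.97, 0.0, 0.242]
ft_force: [2.6, -0.2, 3.8]
finger_gap: 0.0142
grasp_force: 3.0
```

arm_command([
  [[0, 0, 0, 0, 0, 0, -0.4], [0, 0, 0, 0, 0, 0, -0.2], [0, 0, 0, 0, 0, 0, 0.0], [0, 0, 0, 0, 0, 0, 0.0], [0, 0, 0, 0, 0, 0, 0.0]],
])

```text
time_s: 20.0
eef_pos: [0.6773, 0.1176, 0.1099]
eef_rot: [0.001, 0.97, -0.0, 0.241]
ft_force: [0.3, 0.3, 0.0]
finger_gap: 0.0439
grasp_force: 0.0
```

Run:
```python
from h import *
o=env.observe();print(o["eef_pos"],o["ft_force"],o["ft_torque"],o["finger_gap"])
w=env.camera("wrist");t=env.camera("top");s=env.camera("scene")
for n,i in zip("stw",(s,t,w)):cv2.imwrite(f"pics/{n}8.png",i)
# gap centre vs handle column: bright strip between the fingers
for rrow in (250,280,310): print(rrow,w[rrow,270:390:6].mean(1).astype(int))
```

```text
[0.67732601 0.11758987 0.10985065] [0.29920756 0.30716959 0.04786369] [ 0.00141501  0.26322158 -0.01817672] 0.04385258560839222
250 [193 194 192 193 193 194 195 193  85  60  59  58  57 152 194 195 193 193
 192 193]
280 [194 193 193 194 194 194 194 193  55  58  57  60  60 124 192 195 193 193
 194 191]
310 [ 14  25  63  56 101  62  61  57  56  54  56  58  57  52  57  57  69  95
  18  17]
```

Released, with about zero force on the tool and the handle centred in the gap. Drawing back.

arm_command([
  [[0, 0, 0, 0.2, 0, -0.15, 0.0], [0, 0, 0, 0.5, 0, -0.4, 0.0], [0, 0, 0, 0.9, 0, -0.8, 0.0], [0, 0, 0, 1.4, 0, -1.2, 0.0], [0, 0, 0, 2.0, 0, -1.6, 0.0], [0, 0, 0, 2.6, 0, -2.0, 0.0], [0, 0, 0, 3.2, 0, -2.4, 0.0], [0, 0, 0, 3.2, 0, -2.4, 0.0]],
])

```text
time_s: 21.15
eef_pos: [0.5168, 0.1178, 0.1344]
eef_rot: [0.001, 0.971, -0.0, 0.241]
ft_force: [0.5, -0.2, -0.1]
finger_gap: 0.0439
grasp_force: 0.0
```

arm_command([
  [[0, 0, 0, 0, 0, 0, 0], [0, 0, 0, 0, 0, 0, 0], [0, 0, 0, 0, 0, 0, 0], [0, 0, 0, 0, 0, 0, 0], [0, 0, 0, 0, 0, 0, 0], [0, 0, 0, 0, 0, 0, 0], [0, 0, 0, 0, 0, 0, 0], [0, 0, 0, 0, 0, 0, 0]],
])

```text
time_s: 22.15
eef_pos: [0.5194, 0.118, 0.1349]
eef_rot: [0.001, 0.97, -0.0, 0.241]
ft_force: [0.1, -0.3, 0.0]
finger_gap: 0.0438
grasp_force: 0.0
```

Run:
```python
from h import *
o=env.observe();print(o["eef_pos"],o["ft_force"])
t1=env.camera("top");s1=env.camera("scene");t2=env.camera("top");s2=env.camera("scene")
cv2.imwrite("pics/t9.png",t1);cv2.imwrite("pics/s9.png",s1)
t0=cv2.imread("pics/top0.png");s0=cv2.imread("pics/scene0.png")
print("motion between frames",cv2.absdiff(s1,s2)[100:300,280:430].max(),cv2.absdiff(t1,t2)[100:260,190:350].max())
# where the scene view of the cabinet differs from pre-insertion frame (lamp location)
s6=cv2.imread("pics/s6.png");t6=cv2.imread("pics/t6.png")
for n,a,b in(("scene",s6,s1),("top",t6,t1)):
    m=(cv2.absdiff(a,b).max(2)>30).astype(np.uint8);k,l,st,c=cv2.connectedComponentsWithStats(m)
    for i in range(1,k):
        if st[i,4]>40:print(n,st[i],c[i].round())
# predicted lamp pixels
for nm,P in (("mid",[.737,.1176,.142]),("bailtop",[.737,.1176,.217]),("handle",[.675,.1176,.107])):print(nm,proj("scene",P),proj("top",P))
# bystanders
for nm,a,b in(("scene",s0,s1),("top",t0,t1)):
    for lab,(x,y,w,h) in ({"scene":{"tape":(380,300,50,50),"can":(268,130,32,45)},"top":{"tape":(380,188,45,45),"can":(158,220,42,40),"driver":(158,275,36,80)}}[nm]).items():
        print(nm,lab,cv2.absdiff(a,b)[y:y+h,x:x+w].max(2).mean().round(1))
```

```text
[0.51936302 0.11797768 0.13488188] [ 0.06293458 -0.30035121  0.04744661]
motion between frames 31 29
scene [ 154  175  111   95 2511] [212. 216.]
scene [327 185  33  55 797] [343. 211.]
scene [ 106  188   69   64 1049] [139. 215.]
scene [ 88 193  16  12  78] [ 95. 198.]
scene [  0 202  87  21 483] [ 41. 211.]
scene [ 259  202   53   66 1385] [286. 235.]
scene [ 99 204  38  55 400] [116. 235.]
scene [125 226  12  16  70] [129. 232.]
scene [ 38 267  24  37 291] [ 47. 283.]
scene [ 15 303  21   8 112] [ 25. 307.]
top [254 192  52  38 946] [280. 205.]
top [ 221  257   98  148 5159] [272. 322.]
top [297 294   9  14  82] [301. 302.]
top [222 332  59  28 578] [245. 342.]
top [ 227  399   99   81 3284] [275. 445.]
mid [351.82415095 205.13081857] [279.67987558 197.26102218]
bailtop [353.2623326  191.55203587] [277.2618689  187.04533114]
handle [330.64204472 219.21253401] [280.12744867 224.3560338 ]
scene tape 2.7
scene can 2.4
top tape 4.0
top can 3.1
top driver 4.2
```

In both views the lamp's blob matches the predicted hanging pose, and the bystanders haven't moved. Handing in.

```bash
python3 -c "
from plant import env
print(env.sign_off())"
```

```text
the job is handed in; nothing more can be done
None
```

The flap lies open and the lamp hangs released on the hook with its handle towards the opening. I drew the arm back, the tape, can and screwdriver did not move, and I handed the job in at about 22 s; `env.sign_off()` gave no verdict.

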